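Turn a printing block with the tipping tray and weight it down

TASK

Tip the hinged tray over by its handle, past upright if need be, so that the printing block lying in it tumbles over onto the felt bed with its printing face down; do not touch the block with the robot. Then fold the tray fully back down, and set the weight with the domed foot into the hollow in the block's back so that it sits fully home and upright. Leave the jar and the white tub near the work where they stand.

Things in the scene. Friction and masses are not known exactly. Their poses are not given: they have to be found in the camera images.
- station: The turning station, fixed to the table: a plywood base 112 x 230 mm with a felt printing bed at one end and a hinged aluminium tray at the other. Origin on the table right below the hinge; z up; +y of its frame points from the hinge along the flat tray to the handle, -y to the bed; x is parallel to the hinge.
- hinge (a point): Middle of the tray's hinge axis, 22 mm above the table; the axis is horizontal, along the station's x.
- tray (a joint): Tilt of the tray, rad: 0 = flat, grows as the handle end is lifted; upright at 1.57, stop at 1.75. The hinge is stiff (0.45 N m; about 5 N at the handle): the tray stays where it is left. Inside it is 76 x 105 mm, floor 30 mm above the table when flat, walls 22 mm high; at the hinge only an 8 mm lip, over which the block topples onto the bed at about 1.4 rad or more (1.6 is sure).
- handle (a point): Middle of the tray's handle, a round wooden bar 12 mm thick, 74 mm of it free, parallel to the hinge; 40 mm above the table when the tray is flat. It moves in an arc of 176 mm radius about the hinge. Between bar and tray is a free gap of 54 mm with only the table under it. The bar may turn between the fingers as the tray tilts.
- block: The printing block, loose in the tray, 60 x 60 mm and 28 mm thick, about 0.12 kg: wood with a dark rubber printing face bearing nine raised diamonds, and a round steel-lined hollow in its back. Origin at the centre of its back; its z axis points from the back to the printing face (up at the start, straight down once turned).
- block_dish (a point): Centre of the mouth of the conical hollow in the block's back, level with the back: 38 mm wide at the mouth, 10 mm deep, narrowing to 17 mm. With the block turned and flat on the bed it is 34 mm above the table.
- weight_grip (a point): Middle of the press weight's grip, a dark upright wooden cylinder 30 mm across, its top 19 mm above this point. Under it is a steel disc 52 mm across, 14 mm thick, its underside (the shoulder) 37 mm below this point, and under that a domed foot 34 mm across, 9 mm high. About 0.4 kg, z along its axis. It stands with its foot in the ring rest.
- weight_shoulder (a point): Centre of the plane of the weight's shoulder (underside of the steel disc). When the weight is fully seated this lies on the block's back, at point block_dish.
- rest: The wooden ring in which the weight stands at the start, fixed to the table, 62 mm across, 12 mm high. Origin at the centre of its underside.
- jar: A bystander: glass jar with screw lid, 52 mm across, 71 mm tall, loose. Origin at the centre of its underside. The weight and the jar may have exchanged places.
- tub: A bystander: white open tub 66 mm across, 50 mm tall, loose, behind the work. Origin at the centre of its underside.
- bed (a point): Middle of the felt printing bed's top, 6 mm above the table, 52 mm from the hinge on the side away from the tray. The bed is 92 mm wide (along the hinge) and 90 mm long; wooden strips standing 12 mm above it enclose it on the three sides away from the hinge.
There are look-alikes about, which are no part of the job. What is shaped like the block but green is not meant. What is shaped like the part that bears weight_grip but green is not meant.

How it is judged:
On the way, in this order (a step that is already met when the one before it is completed fails the run):
1. the block lies flat on the bed with its printing face down (angle between block's own z axis and vertical above 3.02 rad and y of block_dish in the frame of station between -0.08 and -0.03 m and x of block_dish in the frame of station between -0.03 and 0.03 m and z of block_dish in the frame of station below 0.0375 m), for 0.2 s.
2. then the tray is folded back flat, the block still lying face down on the bed (all of step 1 and value of joint tray below 0.06 rad), for 0.2 s.
At the end, for the whole second after the job is handed in: The block lies flat on the bed, printing face down (within 0.12 rad, its centre over the bed), the tray is flat (within 0.06 rad), and the weight is seated in the hollow: its shoulder centre within 4 mm of the hollow's mouth centre, upright within 0.06 rad; released and at rest (all of step 2 and distance between weight_shoulder and block_dish below 0.004 m and angle between weight_shoulder's own z axis and vertical below 0.06 rad and linear speed of block below 0.02 m/s); the robot touches nothing.
It fails at once if the robot touches the block (contact force between any of the fingers, the arm and block above 1 N).
It fails at once if the jar or the tub is moved more than 30 mm (distance of any of jar, tub from where it was at the start of the episode above 0.03 m).
It also fails if it takes over 64 s, if anything falls off the work surface, if the arm or the gripper's body presses on something with over 40 N, if the wrist force passes 120 N, or if a joint passes its speed limit or range.

ROBOT

A 6-joint arm with a two-finger parallel gripper is mounted at the origin on a cart in front of the work surface, level with it; the furniture and walls round the work are solid. World frame = base frame: x ahead of the robot, y to its left, z up, the work surface at z = 0. Lengths are in m, angles in rad, forces in N, time in s.
With the tool pointing down it reaches from about 0.325 to 0.925 m from the base axis. Payload 3.1 kg.
Tool frame: the origin (TCP) lies midway between the tips of the shut fingers; the grasp point (between the pads) lies 19 mm behind it; z points along the fingers, y is the line along which they close (so a half turn about z gives the same grasp; the last joint's range is limited). The gripper opens to 85 mm and grips with 20 to 120 N. Pads are 22 mm wide; open, the fingers measure 114 mm over their backs; the gripper's body (76 mm by 85 mm) begins 54 mm behind the grasp point. The pads swing forward as they close: fully open they stand 13 mm farther back than shut.
Start: joints at [1.168, 0.217, 1.613, -0, 1.311, -0.112], TCP at [0.179, 0.599, 0.2] pointing down, gripper open.
Joint ranges: [-2.75, 2.75], [-0.78, 2.1], [0.31, 2.55], [-1.13, 4.27], [0.13, 2.63], [-2.58, 2.58]. Speed limits (rad/s): [2.79, 2.79, 3.14, 3.14, 3.14, 3.14].

INTERFACE

Orientations are given as a 3x3 rotation matrix whose columns are the frame's x, y, z axes.
In Python, from rig import sensors, viewer, hand_in gives the robot as it stands.
- The arm moves only by the tool carry_out, never from a script. Its argument "targets" is a list of rows, each an object of numbers: "tx", "ty", "tz": the shift along the tool's x, y, z in mm; "rx", "ry", "rz": the turn, a rotation vector about the tool's x, y, z in rad; "grip": the opening, from -1 (shut) to 1 (fully open), so that 0 is half open. In form: [{"tx": .., "ty": .., "tz": .., "rx": .., "ry": .., "rz": .., "grip": ..}, ...]. A call has 1 to 12 rows; each row is the pose to reach, as a shift and turn from the pose commanded when the call began, along the tool's axes at that moment; what a row does not reach only later rows make up. A row lasts 1/8 s, in which the tool goes at most 62.5 mm and 10.7 degrees, less where a joint would pass 70% of its speed; a pose out of reach is approached as far as the arm can. A call with a gripper value outside its range is refused whole. The fingers move at their own pace and stop on an object; "force" is the grip in N (left out, the last holds). Time passes only in rows, so rows that repeat a pose let the fingers close. It gives the time, the measured TCP pose, the force, the opening and the grip force at its end, in the units of the state.
- sensors.get_state(): the state, without advancing time (a new reading comes with each control period).
- viewer.read_camera(name): name is "scene" or "top" or "wrist"; returns a dict with "color" (480x640x3 uint8, red, green, blue), "z_map" (480x640 float32, m along the optical axis (not along the pixel's ray), 0 where there is no reading), "fx", "fy", "cx", "cy" (pixels), "dist" ([k1, k2, p1, p2, k3] as OpenCV has them; the pictures are not rectified), "pose" (4x4, takes a point from camera to world coordinates). Camera axes: x right, y down, z forward; pixel columns grow to the right and rows downward; lengths in m; the calibration is good to about 2 mm. A picture is of the moment at which its call begins.
- hand_in(): hands the job in; it is judged then, once.
The state is a dict: "time_s": time; "qpos": joint angles; "joint_velocities": joint speeds; "effort": joint torques, N m; "eef_pos": TCP position; "orientation": TCP orientation; "ft_force": force on the tool from outside, world axes, zero at the start; "moment": the same for the moment, N m; "opening": opening from 0.0 (shut) to 1.0 (fully open); "grasp_force": force on a finger pad.
Only numpy, scipy, OpenCV 4.12 (cv2) and the standard library are available. Lean on these libraries where they do the work, as an engineer would, in place of code of your own. Each camera call takes 0.05 s, during which the arm holds its last target. There are 200 camera calls.

## Working session

There is one attempt and no reset: what is moved stays moved. The work goes in short steps, Python scripts to look and compute and a tool call to move; the robot and the scene stay as the last step left them, time stands still between calls to the robot, and variables do not carry over. Pictures are saved under pics/ and viewed, at most 10 in all, crops included, and the job is handed in when it is done.

Besides the shell and the picture viewer there is one more tool, called after ">>>" in YAML: its name, and indented under it one key for each argument. carry_out: Moves the arm, as the interface text tells. Its arguments: {"type":"object","properties":{"targets":{"type":"array"},"force":{"type":"number"}},"required":["targets"]}

```bash
mkdir -p pics; ls
cat > h.py <<'E'
import numpy as np, cv2
from rig import sensors, viewer, hand_in
def cam(n): return viewer.read_camera(n)
def KD(c): return np.array([[c['fx'],0,c['cx']],[0,c['fy'],c['cy']],[0,0,1.]]),np.array(c['dist'],float)
def ray(c,uv):
    K,D=KD(c); p=cv2.undistortPoints(np.array(uv,float).reshape(-1,1,2),K,D)[:,0]
    d=np.c_[p,np.ones(len(p))]@c['pose'][:3,:3].T
    return c['pose'][:3,3],d
def onplane(c,uv,z):
    o,d=ray(c,uv); return o+d*((z-o[2])/d[:,2])[:,None]
def cloud(c):
    z=c['z_map']; v,u=np.mgrid[:480,:640]; o,d=ray(c,np.c_[u.ravel(),v.ravel()])
    return (o+d*z.reshape(-1,1)).reshape(480,640,3)
def save(c,n,box=None,s=1):
    im=c['color'][:,:,::-1]
    if box: im=im[box[1]:box[3],box[0]:box[2]]
    cv2.imwrite('pics/'+n,cv2.resize(im,None,fx=s,fy=s,interpolation=cv2.INTER_CUBIC))
E
python3 - <<'E'
from h import *
import pickle
for n in('top','scene'):
    c=cam(n); save(c,n+'0.png'); pickle.dump(c,open(n+'0.pkl','wb')); print(n,c['pose'].round(3).tolist(),c['fx'])
s=sensors.get_state(); print(s['eef_pos'],s['orientation'],s['opening'],s['ft_force'])
E
```

```text
pics
top [[0.004, -0.995, 0.099, 0.48], [-1.0, -0.004, 0.003, -0.019], [-0.002, -0.099, -0.995, 1.465], [0.0, 0.0, 0.0, 1.0]] 604.8822194081981
scene [[0.807, -0.333, 0.488, 0.034], [-0.591, -0.471, 0.655, -0.753], [0.012, -0.817, -0.577, 0.732], [0.0, 0.0, 0.0, 1.0]] 575.4626534551003
[0.17884229 0.5980243  0.19828887] [[-9.58020441e-01  2.86698592e-01 -8.66911763e-04]
 [ 2.86699788e-01  9.58018384e-01 -2.00170772e-03]
 [ 2.56630623e-04 -2.16622033e-03 -9.99997621e-01]] 0.9965402460084745 [-0.09672248  0.31273989 -0.21657378]
```

View pics/top0.png

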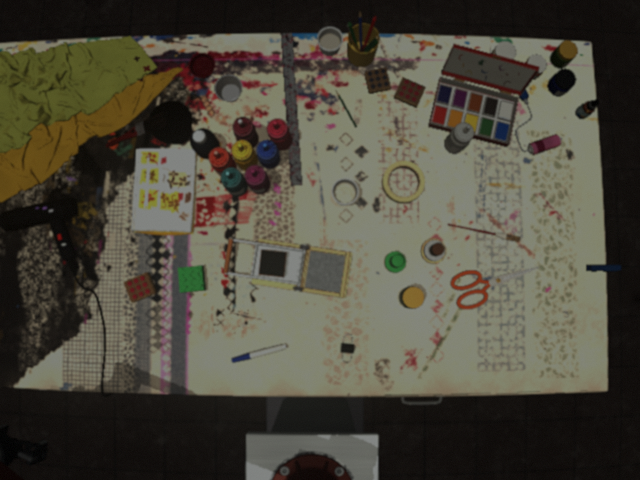

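View pics/scene0.png

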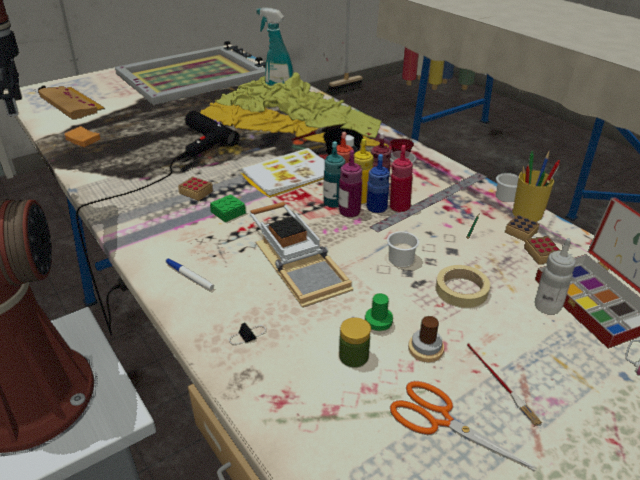

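The top view shows the station at about (290,268): handle end at (238,260), block in the tray at (272,263), felt bed at (327,271). The weight is at (433,249), the jar at (412,296) and the tub at (346,192).

Look-alikes in the top view:
- **Block:** the green block (192,278), and the red and brown printing blocks at (139,287), (408,92) and (377,80). I choose the one in the tray, (272,263).
- **Weight:** the green weight (395,262), the jar (412,296) and the grey bottle (460,136). I choose the dark grip with steel disc standing in a ring, (433,249).

Run:
```python
from h import *
import pickle
t=pickle.load(open('top0.pkl','rb')); s=pickle.load(open('scene0.pkl','rb'))
a=cv2.resize(t['color'][225:315,215:465,::-1],None,fx=3.2,fy=3.2,interpolation=cv2.INTER_CUBIC)
b=cv2.resize(s['color'][190:370,230:470,::-1],(800,300*2-288),interpolation=cv2.INTER_CUBIC)
cv2.imwrite('pics/crop0.png',np.vstack([np.clip(a*1.6,0,255).astype('uint8'),b]))
P=cloud(t)
def comp(mask,box):
    m=np.zeros((480,640),np.uint8); x0,y0,x1,y1=box; m[y0:y1,x0:x1]=mask[y0:y1,x0:x1]
    n,l,st,ce=cv2.connectedComponentsWithStats(m); i=1+st[1:,4].argmax(); return ce[i],st[i],l==i
hsv=cv2.cvtColor(t['color'],cv2.COLOR_RGB2HSV); S,V=hsv[...,1],hsv[...,2]
for name,m,box,z in [('felt',(S<60)&(V>40)&(V<130),(303,245,352,300),.006),('blockface',V<50,(255,245,292,282),.058),('grip',V<70,(422,238,446,258),.07),('jarlid',(S>120),(398,282,428,310),.071)]:
    ce,st,mm=comp(m.astype(np.uint8),box); r=cv2.minAreaRect(np.argwhere(mm)[:,::-1].astype(np.float32))
    print(name,ce.round(1),st,r,onplane(t,ce,z).round(4),np.median(P[mm],0).round(3))
for u in range(228,260,3): print(u,P[260,u].round(3),t['color'][260,u])
```

```text
felt [324.7 271.2] [ 305  251   40   41 1301] ((324.7398986816406, 271.19073486328125), (35.27726745605469, 37.101951599121094), 8.746162414550781) [[ 0.5423 -0.0309  0.006 ]] [ 0.543 -0.032  0.007]
blockface [272.3 262.8] [260 251  26  25 555] ((272.32177734375, 262.7821960449219), (23.681886672973633, 23.383373260498047), 5.710593223571777) [[0.5591 0.0916 0.058 ]] [0.559 0.092 0.058]
grip [436.1 249. ] [429 243  15  13 148] ((436.3000183105469, 249.10003662109375), (11.180338859558105, 14.758047103881836), 63.43495178222656) [[ 0.5918 -0.2897  0.07  ]] [ 0.592 -0.29   0.068]
jarlid [412.5 297. ] [402 287  22  21 367] ((412.5, 297.0), (20.0, 21.0), 90.0) [[ 0.4806 -0.233   0.071 ]] [ 0.481 -0.232  0.071]
228 [0.566 0.198 0.042] [90 56 34]
231 [0.569 0.197 0.   ] [52 49 40]
234 [0.569 0.189 0.002] [44 41 34]
237 [0.569 0.182 0.002] [126 128 108]
240 [ 0.569  0.175 -0.   ] [130 132 114]
243 [ 0.569  0.168 -0.002] [130 133 115]
246 [0.569 0.16  0.002] [130 132 113]
249 [ 0.569  0.154 -0.004] [131 133 113]
252 [0.569 0.145 0.005] [127 127 110]
255 [0.567 0.134 0.038] [94 95 92]
258 [ 0.48  -0.019  1.465] [129 130 127]
```

View pics/crop0.png

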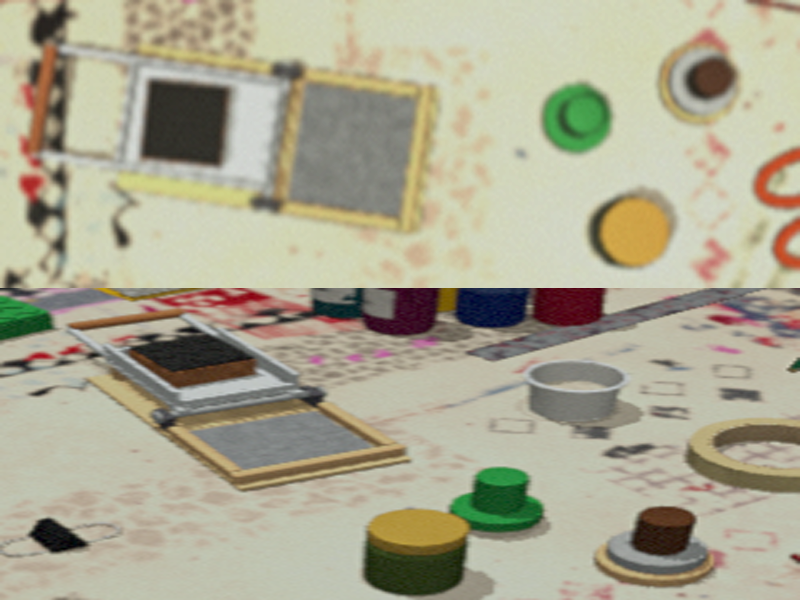

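The crop confirms the weight: brown grip on a steel disc in a wooden ring, crop (710,75). The handle is the orange bar at crop (43,98), which is top-view pixel (228,255). Next I work out the move to hover above the handle.

```bash
cat >> h.py <<'E'
from scipy.spatial.transform import Rotation as Rn
def go(p,yaxis=None,zaxis=(0,0,-1)):
    s=sensors.get_state(); R=np.array(s['orientation']); d=(np.array(p)-s['eef_pos'])
    out=(R.T@d*1000).round(1)
    rv=np.zeros(3)
    if yaxis is not None:
        z=np.array(zaxis,float); y=np.array(yaxis,float); y-=z*(y@z); y/=np.linalg.norm(y)
        if y@R[:,1]<0: y=-y
        T=np.c_[np.cross(y,z),y,z]; rv=Rn.from_matrix(R.T@T).as_rotvec()
    print('t',out,'r',rv.round(4)); return out,rv
E
python3 - <<'E'
from h import *
import pickle
t=pickle.load(open('top0.pkl','rb'))
hsv=cv2.cvtColor(t['color'],cv2.COLOR_RGB2HSV).astype(int); m=np.zeros((480,640),bool)
w=hsv[236:276,222:236]; m[236:276,222:236]=(w[...,1]>110)&(w[...,0]<20)&(w[...,2]>70)
q=np.argwhere(m)[:,::-1]; r=cv2.minAreaRect(q.astype(np.float32)); print(len(q),r)
print(onplane(t,[q.mean(0)],.044),onplane(t,cv2.boxPoints(r),.044))
print(onplane(t,[[230.6,239],[226.6,272.5]],.044))
go([.573,.195,.15],[.135,.991,0])
E
```

```text
183 ((225.5629425048828, 256.6973571777344), (8.490728378295898, 36.64906692504883), 8.880660057067871)
[[0.57360947 0.20063924 0.044     ]] [[0.5323307  0.21970008 0.044     ]
 [0.61822646 0.20779658 0.044     ]
 [0.61519073 0.18770705 0.044     ]
 [0.52938883 0.19969586 0.044     ]]
[[0.61576038 0.19245642 0.044     ]
 [0.53635646 0.20059026 0.044     ]]
t [-493.2 -273.    48.8] r [-0.0021 -0.0004 -0.1554]
```

>>> carry_out:
  targets:
    - {"tx": -493,"ty": -274,"tz": 49,"rz": -0.155,"grip": 0}
    - {"tx": -493,"ty": -274,"tz": 49,"rz": -0.155,"grip": 0}
    - {"tx": -493,"ty": -274,"tz": 49,"rz": -0.155,"grip": 0}
    - {"tx": -493,"ty": -274,"tz": 49,"rz": -0.155,"grip": 0}
    - {"tx": -493,"ty": -274,"tz": 49,"rz": -0.155,"grip": 0}
    - {"tx": -493,"ty": -274,"tz": 49,"rz": -0.155,"grip": 0}
    - {"tx": -493,"ty": -274,"tz": 49,"rz": -0.155,"grip": 0}
    - {"tx": -493,"ty": -274,"tz": 49,"rz": -0.155,"grip": 0}
    - {"tx": -493,"ty": -274,"tz": 49,"rz": -0.155,"grip": 0}
    - {"tx": -493,"ty": -274,"tz": 49,"rz": -0.155,"grip": 0}
    - {"tx": -493,"ty": -274,"tz": 49,"rz": -0.155,"grip": 0}
    - {"tx": -493,"ty": -274,"tz": 49,"rz": -0.155,"grip": 0}

```text
schema error: expected keys tx, ty, tz, rx, ry, rz, grip
```

Run:
```python
from h import *
c=cam('wrist'); save(c,'w1.png'); P=cloud(c)
s=sensors.get_state(); print(s['time_s'],s['eef_pos'],s['opening'],s['orientation'].__array__().round(3) if hasattr(s['orientation'],'__array__') else s['orientation'])
hsv=cv2.cvtColor(c['color'],cv2.COLOR_RGB2HSV)
Z=P[...,2]; m=(c['z_map']>0)&(Z>.032)&(Z<.056)&(abs(P[...,0]-.573)<.05)&(abs(P[...,1]-.197)<.025)
q=P[m]; print(len(q),q.mean(0),np.ptp(q,0)); 
if len(q)>50: print(cv2.minAreaRect((q[:,:2]*1000).astype(np.float32)),np.percentile(q,[1,50,99],axis=0))
```

```text
0.15 [0.17890035 0.59811888 0.19843635] 1.0035189516855547 [[-0.958  0.287 -0.001]
 [ 0.287  0.958 -0.002]
 [ 0.    -0.002 -1.   ]]<stdin>:6: RuntimeWarning: Mean of empty slice.
  ret = um.true_divide(
Traceback (most recent call last):
ValueError: zero-size array to reduction operation maximum which has no identity
```

View pics/w1.png

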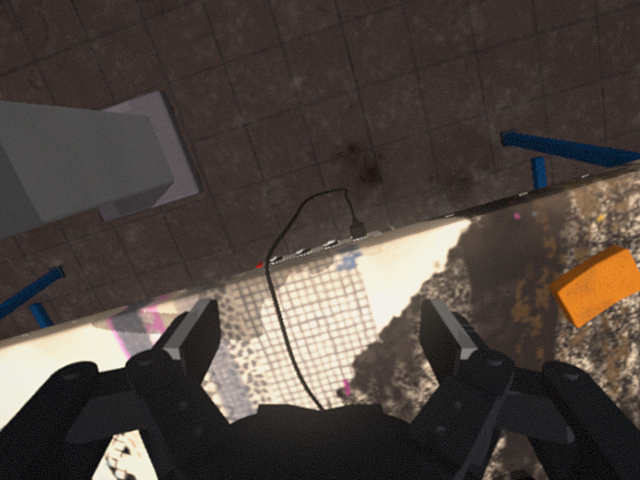

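The call was refused because every key is required. The wrist picture shows only the start view: fingertips at (205,330) and (445,330) over the table edge.

>>> carry_out:
  targets:
    - {"tx": -493,"ty": -274,"tz": 49,"rx": 0,"ry": 0,"rz": -0.155,"grip": 0}
    - {"tx": -493,"ty": -274,"tz": 49,"rx": 0,"ry": 0,"rz": -0.155,"grip": 0}
    - {"tx": -493,"ty": -274,"tz": 49,"rx": 0,"ry": 0,"rz": -0.155,"grip": 0}
    - {"tx": -493,"ty": -274,"tz": 49,"rx": 0,"ry": 0,"rz": -0.155,"grip": 0}
    - {"tx": -493,"ty": -274,"tz": 49,"rx": 0,"ry": 0,"rz": -0.155,"grip": 0}
    - {"tx": -493,"ty": -274,"tz": 49,"rx": 0,"ry": 0,"rz": -0.155,"grip": 0}
    - {"tx": -493,"ty": -274,"tz": 49,"rx": 0,"ry": 0,"rz": -0.155,"grip": 0}
    - {"tx": -493,"ty": -274,"tz": 49,"rx": 0,"ry": 0,"rz": -0.155,"grip": 0}
    - {"tx": -493,"ty": -274,"tz": 49,"rx": 0,"ry": 0,"rz": -0.155,"grip": 0}
    - {"tx": -493,"ty": -274,"tz": 49,"rx": 0,"ry": 0,"rz": -0.155,"grip": 0}
    - {"tx": -493,"ty": -274,"tz": 49,"rx": 0,"ry": 0,"rz": -0.155,"grip": 0}
    - {"tx": -493,"ty": -274,"tz": 49,"rx": 0,"ry": 0,"rz": -0.155,"grip": 0}

```text
time_s: 1.65
eef_pos: [0.5718, 0.1961, 0.1504]
orientation: [[-0.991, 0.134, -0.001], [0.134, 0.991, 0.0], [0.001, 0.0, -1.0]]
ft_force: [-0.3, 0.3, 0.2]
opening: 0.502
grasp_force: 0.0
```

Run:
```python
from h import *
c=cam('wrist'); save(c,'w2.png'); P=cloud(c)
s=sensors.get_state(); print(s['time_s'],s['eef_pos'],s['opening'],np.array(s['orientation']).round(3))
Z=P[...,2]; m=(c['z_map']>0)&(Z>.030)&(Z<.056)&(abs(P[...,0]-.573)<.05)&(abs(P[...,1]-.197)<.025)
q=P[m]; print(len(q))
if len(q)>50: print(cv2.minAreaRect((q[:,:2]*1000).astype(np.float32)),np.percentile(q,[1,50,99],axis=0))
```

```text
1.7 [0.57182393 0.19630447 0.1505036 ] 0.5080106254570191 [[-0.991  0.133 -0.   ]
 [ 0.133  0.991  0.   ]
 [ 0.     0.    -1.   ]]
1778
((573.3057861328125, 187.1106719970703), (40.48665237426758, 85.87516784667969), 83.16363525390625) [[0.52956364 0.17292264 0.03547123]
 [0.56802682 0.19922613 0.04475299]
 [0.61529765 0.21063022 0.04776376]]
```

View pics/w2.png

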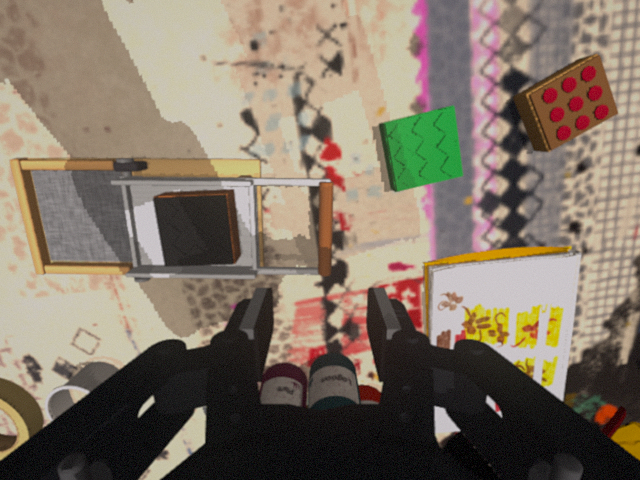

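The wrist view shows the handle bar at (326,228), running from (326,182) to (326,275). The block is at (197,228), the hinge knobs at (130,165) and (130,272), and the felt at (82,220).

Run:
```python
from h import *
c=cam('wrist')
print(onplane(c,[[326,182],[326,275],[326,228]],.042).round(4))
print('hinge knobs',onplane(c,[[130,165],[130,272]],.03).round(4))
h=onplane(c,[[326,228]],.041)[0]; h[2]=.040-.019
go([h[0],h[1],h[2]],[.135,.991,0])
```

```text
[[0.5359 0.2072 0.042 ]
 [0.6178 0.1966 0.042 ]
 [0.5748 0.2022 0.042 ]]
hinge knobs [[0.5004 0.0436 0.03  ]
 [0.5956 0.0148 0.03  ]]
t [ -2.3   6.2 129.6] r [ 0.0002 -0.0002  0.0017]
```

>>> carry_out:
  targets:
    - {"tx": -2,"ty": 5,"tz": 60,"rx": 0,"ry": 0,"rz": 0,"grip": 0}
    - {"tx": -2,"ty": 5,"tz": 110,"rx": 0,"ry": 0,"rz": 0,"grip": 0}
    - {"tx": -2,"ty": 5,"tz": 128,"rx": 0,"ry": 0,"rz": 0,"grip": 0}
    - {"tx": -2,"ty": 5,"tz": 128,"rx": 0,"ry": 0,"rz": 0,"grip": 0}
    - {"tx": -2,"ty": 5,"tz": 128,"rx": 0,"ry": 0,"rz": 0,"grip": -1}
    - {"tx": -2,"ty": 5,"tz": 128,"rx": 0,"ry": 0,"rz": 0,"grip": -1}
    - {"tx": -2,"ty": 5,"tz": 128,"rx": 0,"ry": 0,"rz": 0,"grip": -1}
    - {"tx": -2,"ty": 5,"tz": 128,"rx": 0,"ry": 0,"rz": 0,"grip": -1}
    - {"tx": -2,"ty": 5,"tz": 128,"rx": 0,"ry": 0,"rz": 0,"grip": -1}
  force: 40

```text
time_s: 2.88
eef_pos: [0.5756, 0.1996, 0.0227]
orientation: [[-0.991, 0.135, 0.0], [0.135, 0.991, 0.0], [-0.0, 0.0, -1.0]]
ft_force: [0.3, 0.3, 0.6]
opening: 0.003
grasp_force: 0.0
```

Run:
```python
from h import *
s=sensors.get_state(); print(s['opening'],s['grasp_force'],s['ft_force'])
c=cam('scene'); d=cam('wrist')
a=cv2.resize(c['color'][150:270,200:360,::-1],(400,300),interpolation=cv2.INTER_CUBIC)
b=cv2.resize(d['color'][:,:,::-1],(400,300)); cv2.imwrite('pics/s3.png',np.hstack([a,b]))
```

```text
0.0026748340025577037 0.0 [0.26158443 0.26697647 0.60524728]
```

View pics/s3.png

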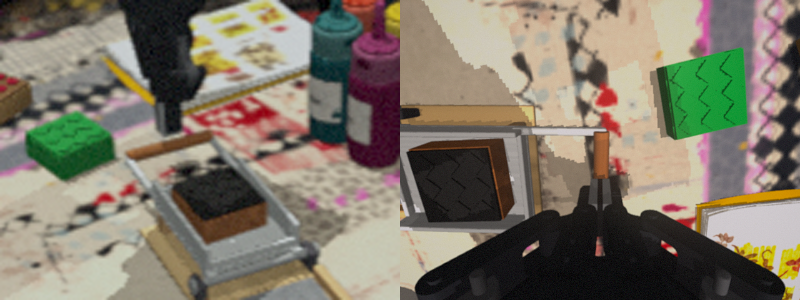

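The scene crop shows the fingertip at (170,130), apparently behind the bar. The wrist half shows the bar at (602,150) in line with the shut fingers, though they read shut with no force. I'll check the depths.

Run:
```python
from h import *
c=cam('wrist'); save(c,'w4.png',(240,160,420,400),2.4); P=cloud(c)
print('cam',c['pose'][:3,3])
for v in range(200,360,12): print(v,[P[v,u].round(3).tolist() for u in (312,322,332)])
```

```text
cam [0.50218162 0.21029235 0.19758759]
200 [[0.537, 0.201, 0.001], [0.538, 0.207, 0.001], [0.539, 0.213, 0.0]]
212 [[0.535, 0.202, 0.043], [0.535, 0.207, 0.045], [0.536, 0.211, 0.044]]
224 [[0.541, 0.202, 0.045], [0.541, 0.206, 0.047], [0.542, 0.211, 0.043]]
236 [[0.546, 0.201, 0.045], [0.546, 0.205, 0.047], [0.548, 0.21, 0.043]]
248 [[0.552, 0.2, 0.044], [0.552, 0.205, 0.048], [0.554, 0.209, 0.044]]
260 [[0.558, 0.199, 0.043], [0.558, 0.204, 0.046], [0.559, 0.208, 0.044]]
272 [[0.564, 0.198, 0.045], [0.564, 0.203, 0.046], [0.566, 0.208, 0.043]]
284 [[0.57, 0.197, 0.045], [0.569, 0.202, 0.048], [0.572, 0.207, 0.043]]
296 [[0.564, 0.199, 0.07], [0.566, 0.203, 0.069], [0.565, 0.207, 0.07]]
308 [[0.564, 0.199, 0.08], [0.566, 0.203, 0.078], [0.565, 0.206, 0.08]]
320 [[0.565, 0.199, 0.089], [0.566, 0.202, 0.088], [0.565, 0.206, 0.089]]
332 [[0.564, 0.199, 0.098], [0.567, 0.202, 0.093], [0.565, 0.206, 0.098]]
344 [[0.565, 0.199, 0.103], [0.572, 0.202, 0.093], [0.565, 0.206, 0.104]]
356 [[0.57, 0.199, 0.102], [0.578, 0.201, 0.092], [0.565, 0.205, 0.111]]
```

View pics/w4.png

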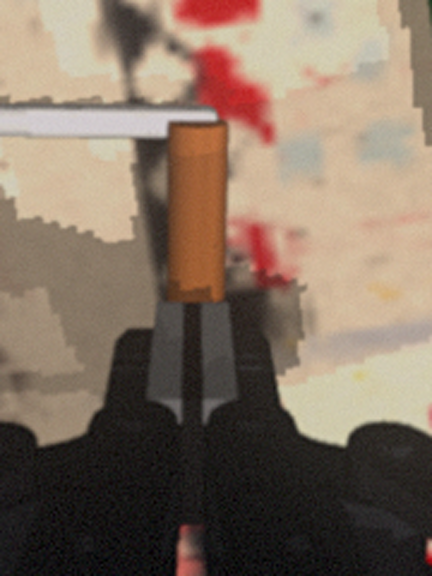

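The crop shows the fingertips ending above the bar, at about crop (192,300). By depth that is z ≈ 0.06, while the state says 0.023. I'll check this against the scene camera.

Run:
```python
from h import *
c=cam('scene'); K,D=KD(c); Pi=np.linalg.inv(c['pose']); P=cloud(c)
s=sensors.get_state(); e=s['eef_pos']
for z in (.0227,.04,.05,.06,.07):
    print(z,cv2.projectPoints(np.array([[e[0],e[1],z]]),cv2.Rodrigues(Pi[:3,:3])[0],Pi[:3,3],K,D)[0].ravel().round(1))
for v in range(188,214,2): print(v,P[v,268].round(3),c['color'][v,268])
w=cam('wrist')['pose']; R=np.array(s['orientation']); print('cam in tool',R.T@(w[:3,3]-e)); print(s['qpos'])
```

```text
0.0227 [267.4 213.5]
0.04 [267.1 207. ]
0.05 [266.9 203.2]
0.06 [266.6 199.4]
0.07 [266.4 195.6]
188 [0.561 0.165 0.111] [22 24 22]
190 [0.559 0.163 0.107] [ 0  0 18]
192 [0.563 0.171 0.097] [21 26 22]
194 [0.571 0.184 0.083] [12 23 23]
196 [0.572 0.186 0.077] [16 14 14]
198 [0.57  0.183 0.074] [30 32 30]
200 [0.57  0.184 0.068] [18 24 27]
202 [0.57  0.184 0.063] [26 23 29]
204 [0.572 0.189 0.054] [137 137 125]
206 [0.577 0.198 0.043] [112  84  57]
208 [0.572 0.19  0.043] [103  67  37]
210 [0.575 0.195 0.035] [95 75 56]
212 [ 0.599  0.237 -0.002] [187 180 160]
cam in tool [ 0.07412813  0.00068894 -0.17512204]
[ 2.18648854e-01  3.87819899e-01  1.76176796e+00 -1.05742876e-05
  9.92275967e-01 -1.21635769e+00]
```

>>> carry_out:
  targets:
    - {"tx": 0,"ty": 0,"tz": 0,"rx": 0,"ry": 0,"rz": 0,"grip": 0}
    - {"tx": 0,"ty": 0,"tz": 0,"rx": 0,"ry": 0,"rz": 0,"grip": 0}
    - {"tx": 0,"ty": 0,"tz": 0,"rx": 0,"ry": 0,"rz": 0,"grip": 0}
    - {"tx": 0,"ty": 0,"tz": 0,"rx": 0,"ry": 0,"rz": 0,"grip": 0}

```text
time_s: 3.62
eef_pos: [0.5756, 0.1996, 0.0225]
orientation: [[-0.991, 0.135, 0.0], [0.135, 0.991, -0.0], [-0.0, 0.0, -1.0]]
ft_force: [0.1, -1.5, -0.4]
opening: 0.503
grasp_force: 0.0
```

Run:
```python
from h import *
s=sensors.get_state(); e=s['eef_pos'];R=np.array(s['orientation']); print(e,s['opening'])
for n in('wrist','scene'):
    c=cam(n); save(c,n+'5.png',(200,140,460,400) if n=='wrist' else (215,140,335,260),2 if n=='wrist' else 4)
    P=cloud(c); q=(P.reshape(-1,3)-e)@R*1000; ok=(c['z_map'].ravel()>0)&(abs(q[:,0])<16)&(abs(q[:,1])<50)&(q[:,2]>-90)
    q=q[ok]
    for a in range(-48,48,6):
        k=q[(q[:,1]>=a)&(q[:,1]<a+6)]; k=k[(k[:,2]<15)]
        if len(k): print(n,a,len(k),'max tool z of points <15:',np.percentile(k[:,2],[5,50,98]).round(0), k[:,0].min().round())
a=cv2.imread('pics/wrist5.png'); b=cv2.imread('pics/scene5.png'); cv2.imwrite('pics/v5.png',cv2.resize(np.hstack([a[:480],cv2.resize(b,(480,480))]),(800,384)))
```

```text
[0.5756123  0.1996335  0.02252531] 0.5025388355387029
wrist -48 518 max tool z of points <15: [-90. -87. -79.] -12.0
wrist -42 1445 max tool z of points <15: [-90. -88. -77.] -13.0
wrist -36 900 max tool z of points <15: [-88. -81. -43.] -8.0
wrist -30 1044 max tool z of points <15: [-89. -78. -41.] 6.0
wrist -24 1743 max tool z of points <15: [-87. -65. -37.] -12.0
wrist -6 594 max tool z of points <15: [-24. -23. -18.] -16.0
wrist 0 715 max tool z of points <15: [-25. -24. -21.] -16.0
wrist 6 132 max tool z of points <15: [-22. -21. -18.] -16.0
wrist 18 1475 max tool z of points <15: [-87. -65. -37.] -12.0
wrist 24 1141 max tool z of points <15: [-89. -73. -41.] 6.0
wrist 30 883 max tool z of points <15: [-88. -78. -43.] 0.0
wrist 36 1267 max tool z of points <15: [-90. -88. -77.] -12.0
wrist 42 807 max tool z of points <15: [-90. -88. -79.] -13.0
scene -48 6 max tool z of points <15: [-90. -88. -76.] -8.0
scene -42 56 max tool z of points <15: [-83. -57. -41.] -9.0
scene -36 65 max tool z of points <15: [-87. -55. -34.] -12.0
scene -30 46 max tool z of points <15: [-85. -52. -31.] -14.0
scene -24 3 max tool z of points <15: [-84. -44. -36.] 9.0
scene -12 13 max tool z of points <15: [-20. -15. -14.] -16.0
scene -6 31 max tool z of points <15: [-22. -17. -11.] -14.0
scene 0 2 max tool z of points <15: [-21. -20. -19.] 2.0
scene 12 25 max tool z of points <15: [-85. -60. -35.] -7.0
scene 18 114 max tool z of points <15: [-82. -55. -32.] -12.0
scene 24 17 max tool z of points <15: [-84. -76. -45.] -7.0
scene 30 3 max tool z of points <15: [-83. -78. -41.] 8.0
scene 36 7 max tool z of points <15: [-88. -85. -83.] 9.0
scene 42 4 max tool z of points <15: [-88. -85. -78.] 10.0
```

View pics/v5.png

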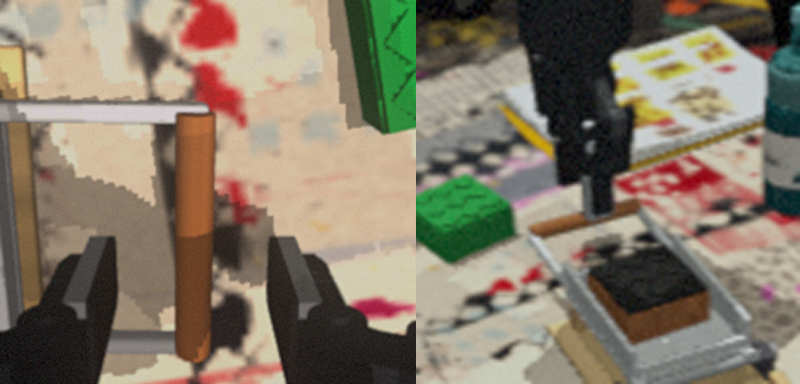

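Both views show the half-open fingers straddling the bar but ending above it. In the wrist half the tips are at (100,240) and (285,240). By depth the real tips are about 35 mm short of the reported TCP, so I descend further, in steps, watching the force.

>>> carry_out:
  targets:
    - {"tx": 0,"ty": 2,"tz": 15,"rx": 0,"ry": 0,"rz": 0,"grip": 0}
    - {"tx": 0,"ty": 2,"tz": 25,"rx": 0,"ry": 0,"rz": 0,"grip": 0}
    - {"tx": 0,"ty": 2,"tz": 25,"rx": 0,"ry": 0,"rz": 0,"grip": 0}

```text
time_s: 4.1
eef_pos: [0.574, 0.2012, -0.0047]
orientation: [[-0.991, 0.135, -0.004], [0.135, 0.991, -0.001], [0.004, -0.001, -1.0]]
ft_force: [-0.3, -0.3, -0.8]
opening: 0.501
grasp_force: 0.0
```

Run:
```python
from h import *
s=sensors.get_state(); e=s['eef_pos'];R=np.array(s['orientation']); print(e,s['opening'],s['ft_force'])
for n in('wrist','scene'):
    c=cam(n); P=cloud(c); q=(P.reshape(-1,3)-e)@R*1000; ok=(c['z_map'].ravel()>0)&(abs(q[:,0])<16)&(abs(abs(q[:,1])-25)<10)&(q[:,2]>-90)
    w=P.reshape(-1,3)[ok]; w=w[w[:,2]>.012]; print(n,np.percentile(w[:,2],[0,1,2,5]).round(3),len(w))
```

```text
[ 0.57395439  0.20122081 -0.00466905] 0.5013032605207823 [-0.33319992 -0.3068398  -0.78043713]
wrist [0.029 0.032 0.034 0.037] 6837
scene [0.026 0.028 0.029 0.032] 241
```

>>> carry_out:
  targets:
    - {"tx": 0,"ty": 0,"tz": 6,"rx": 0,"ry": 0,"rz": 0,"grip": 0}
    - {"tx": 0,"ty": 0,"tz": 6,"rx": 0,"ry": 0,"rz": 0,"grip": -1}
    - {"tx": 0,"ty": 0,"tz": 6,"rx": 0,"ry": 0,"rz": 0,"grip": -1}
    - {"tx": 0,"ty": 0,"tz": 6,"rx": 0,"ry": 0,"rz": 0,"grip": -1}
    - {"tx": 0,"ty": 0,"tz": 6,"rx": 0,"ry": 0,"rz": 0,"grip": -1}
  force: 40

```text
time_s: 4.82
eef_pos: [0.5756, 0.2002, -0.0085]
orientation: [[-0.991, 0.135, -0.001], [0.135, 0.991, -0.002], [0.001, -0.002, -1.0]]
ft_force: [-1.1, -5.1, 1.4]
opening: 0.123
grasp_force: 39.0
```

Run:
```python
from h import *
s=sensors.get_state(); print(s['qpos'],s['eef_pos'],s['opening'],s['ft_force'])
```

```text
[ 0.22067099  0.4356858   1.7661376  -0.00224575  0.94114136 -1.21305517] [ 0.57555801  0.20022556 -0.00846255] 0.12307857145048179 [-1.12634513 -5.06830655  1.39166552]
```

Run:
```python
import numpy as np
f=lambda t:(176*np.cos(.1025+t),176*np.sin(.1025+t))
for base,ts in((0,np.arange(.1,1.21,.1)),(1.2,np.arange(1.25,1.71,.05))):
    b=f(base)
    for t in ts: print(round(t,2),round(f(t)[0]-b[0],1),round(b[1]-f(t)[1],1))
```

```text
0.1 -2.7 -17.4
0.2 -7.1 -34.4
0.3 -13.1 -50.9
0.4 -20.8 -66.8
0.5 -30.1 -81.7
0.6 -40.7 -95.7
0.7 -52.8 -108.6
0.8 -66.0 -120.1
0.9 -80.4 -130.3
1.0 -95.6 -139.0
1.1 -111.7 -146.2
1.2 -128.4 -151.7
1.25 -8.5 -2.1
1.3 -17.2 -3.8
1.35 -25.9 -5.1
1.4 -34.6 -5.9
1.45 -43.4 -6.3
1.5 -52.2 -6.2
1.55 -61.0 -5.7
1.6 -69.8 -4.8
1.65 -78.5 -3.4
1.7 -87.1 -1.6
```

>>> carry_out:
  targets:
    - {"tx": 0,"ty": -2.7,"tz": -17.4,"rx": 0,"ry": 0,"rz": 0,"grip": -1}
    - {"tx": 0,"ty": -7.1,"tz": -34.4,"rx": 0,"ry": 0,"rz": 0,"grip": -1}
    - {"tx": 0,"ty": -13.1,"tz": -50.9,"rx": 0,"ry": 0,"rz": 0,"grip": -1}
    - {"tx": 0,"ty": -20.8,"tz": -66.8,"rx": 0,"ry": 0,"rz": 0,"grip": -1}
    - {"tx": 0,"ty": -30.1,"tz": -81.7,"rx": 0,"ry": 0,"rz": 0,"grip": -1}
    - {"tx": 0,"ty": -40.7,"tz": -95.7,"rx": 0,"ry": 0,"rz": 0,"grip": -1}
    - {"tx": 0,"ty": -52.8,"tz": -108.6,"rx": 0,"ry": 0,"rz": 0,"grip": -1}
    - {"tx": 0,"ty": -66,"tz": -120.1,"rx": 0,"ry": 0,"rz": 0,"grip": -1}
    - {"tx": 0,"ty": -80.4,"tz": -130.3,"rx": 0,"ry": 0,"rz": 0,"grip": -1}
    - {"tx": 0,"ty": -95.6,"tz": -139,"rx": 0,"ry": 0,"rz": 0,"grip": -1}
    - {"tx": 0,"ty": -111.7,"tz": -146.2,"rx": 0,"ry": 0,"rz": 0,"grip": -1}
    - {"tx": 0,"ty": -128.4,"tz": -151.7,"rx": 0,"ry": 0,"rz": 0,"grip": -1}

```text
time_s: 6.32
eef_pos: [0.5579, 0.0778, 0.1476]
orientation: [[-0.991, 0.136, -0.0], [0.136, 0.991, 0.008], [0.002, 0.008, -1.0]]
ft_force: [-5.4, 9.1, 8.2]
opening: 0.122
grasp_force: 40.1
```

>>> carry_out:
  targets:
    - {"tx": 0,"ty": -8.5,"tz": -2.1,"rx": 0,"ry": 0,"rz": 0,"grip": -1}
    - {"tx": 0,"ty": -17.2,"tz": -3.8,"rx": 0,"ry": 0,"rz": 0,"grip": -1}
    - {"tx": 0,"ty": -25.9,"tz": -5.1,"rx": 0,"ry": 0,"rz": 0,"grip": -1}
    - {"tx": 0,"ty": -34.6,"tz": -5.9,"rx": 0,"ry": 0,"rz": 0,"grip": -1}
    - {"tx": 0,"ty": -43.4,"tz": -6.3,"rx": 0,"ry": 0,"rz": 0,"grip": -1}
    - {"tx": 0,"ty": -52.2,"tz": -6.2,"rx": 0,"ry": 0,"rz": 0,"grip": -1}
    - {"tx": 0,"ty": -61,"tz": -5.7,"rx": 0,"ry": 0,"rz": 0,"grip": -1}
    - {"tx": 0,"ty": -69.8,"tz": -4.8,"rx": 0,"ry": 0,"rz": 0,"grip": -1}
    - {"tx": 0,"ty": -76,"tz": -3.8,"rx": 0,"ry": 0,"rz": 0,"grip": -1}
    - {"tx": 0,"ty": -76,"tz": -3.8,"rx": 0,"ry": 0,"rz": 0,"grip": -1}
    - {"tx": 0,"ty": -76,"tz": -3.8,"rx": 0,"ry": 0,"rz": 0,"grip": -1}
    - {"tx": 0,"ty": -76,"tz": -3.8,"rx": 0,"ry": 0,"rz": 0,"grip": -1}

```text
time_s: 7.82
eef_pos: [0.5462, -0.0011, 0.1502]
orientation: [[-0.991, 0.135, -0.004], [0.135, 0.991, 0.0], [0.004, -0.0, -1.0]]
ft_force: [-8.6, 2.2, 8.9]
opening: 0.126
grasp_force: 43.2
```

Run:
```python
from h import *
s=sensors.get_state(); print(s['eef_pos'],s['opening'],s['ft_force'])
c=cam('scene'); P=cloud(c)
# points in station frame
h=np.array([.551,.027,0]); y=np.array([.135,.991,0]); y/=np.linalg.norm(y); x=np.array([y[1],-y[0],0])
q=P.reshape(-1,3)-h; X=q@x; Y=q@y; Z=q[:,2]
for z0 in (0,.012,.022,.03,.038,.05):
    k=(abs(X)<.04)&(Y<-.01)&(Y>-.09)&(Z>z0)&(Z<=z0+.01); 
    if k.sum(): print(z0,k.sum(),X[k].min().round(3),X[k].max().round(3),Y[k].min().round(3),Y[k].max().round(3))
save(c,'s6.png',(215,110,395,320),2.8)
```

```text
[ 0.54622002 -0.00106713  0.15016939] 0.1257554022673375 [-8.59703714  2.24882488  8.88060309]
0 193 -0.04 0.038 -0.09 -0.01
0.012 91 -0.031 0.039 -0.09 -0.015
0.022 584 -0.039 0.04 -0.09 -0.01
0.03 506 -0.04 0.04 -0.09 -0.01
0.038 121 -0.039 0.039 -0.035 -0.01
0.05 131 -0.039 0.04 -0.037 -0.01
```

View pics/s6.png

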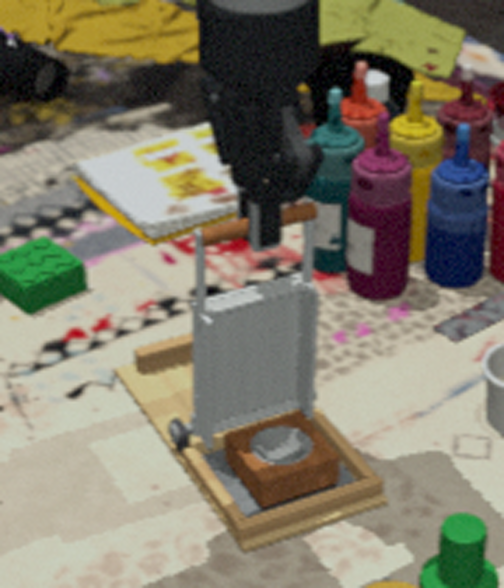

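The block lies on the bed with its hollow up, at crop (280,455), and the tray is past upright. I now fold the tray back along the same arc.

>>> carry_out:
  targets:
    - {"tx": 0,"ty": 23.8,"tz": -2.4,"rx": 0,"ry": 0,"rz": 0,"grip": -1}
    - {"tx": 0,"ty": 50.1,"tz": -1.3,"rx": 0,"ry": 0,"rz": 0,"grip": -1}
    - {"tx": 0,"ty": 76,"tz": 3.8,"rx": 0,"ry": 0,"rz": 0,"grip": -1}
    - {"tx": 0,"ty": 92.7,"tz": 9.3,"rx": 0,"ry": 0,"rz": 0,"grip": -1}
    - {"tx": 0,"ty": 108.8,"tz": 16.5,"rx": 0,"ry": 0,"rz": 0,"grip": -1}
    - {"tx": 0,"ty": 124,"tz": 25.2,"rx": 0,"ry": 0,"rz": 0,"grip": -1}
    - {"tx": 0,"ty": 138.4,"tz": 35.4,"rx": 0,"ry": 0,"rz": 0,"grip": -1}
    - {"tx": 0,"ty": 151.6,"tz": 46.9,"rx": 0,"ry": 0,"rz": 0,"grip": -1}
    - {"tx": 0,"ty": 163.7,"tz": 59.8,"rx": 0,"ry": 0,"rz": 0,"grip": -1}
    - {"tx": 0,"ty": 174.3,"tz": 73.8,"rx": 0,"ry": 0,"rz": 0,"grip": -1}
    - {"tx": 0,"ty": 183.6,"tz": 88.7,"rx": 0,"ry": 0,"rz": 0,"grip": -1}
    - {"tx": 0,"ty": 191.3,"tz": 104.6,"rx": 0,"ry": 0,"rz": 0,"grip": -1}

```text
time_s: 9.38
eef_pos: [0.5754, 0.1886, 0.0416]
orientation: [[-0.991, 0.135, 0.003], [0.135, 0.991, -0.001], [-0.003, -0.0, -1.0]]
ft_force: [4.2, -6.2, 2.0]
opening: 0.121
grasp_force: 42.4
```

>>> carry_out:
  targets:
    - {"tx": 0,"ty": 6,"tz": 16.5,"rx": 0,"ry": 0,"rz": 0,"grip": -1}
    - {"tx": 0,"ty": 10.4,"tz": 33.5,"rx": 0,"ry": 0,"rz": 0,"grip": -1}
    - {"tx": 0,"ty": 13.1,"tz": 51,"rx": 0,"ry": 0,"rz": 0,"grip": -1}
    - {"tx": 0,"ty": 13.1,"tz": 53,"rx": 0,"ry": 0,"rz": 0,"grip": -1}
    - {"tx": 0,"ty": 13.1,"tz": 53,"rx": 0,"ry": 0,"rz": 0,"grip": -1}
    - {"tx": 0,"ty": 13.1,"tz": 53,"rx": 0,"ry": 0,"rz": 0,"grip": -1}

```text
time_s: 10.12
eef_pos: [0.5776, 0.2, -0.0068]
orientation: [[-0.991, 0.135, 0.001], [0.135, 0.991, -0.003], [-0.002, -0.003, -1.0]]
ft_force: [-5.7, -10.1, 22.8]
opening: 0.117
grasp_force: 45.7
```

>>> carry_out:
  targets:
    - {"tx": 0,"ty": 0,"tz": 3,"rx": 0,"ry": 0,"rz": 0,"grip": -1}
    - {"tx": 0,"ty": 0,"tz": 3,"rx": 0,"ry": 0,"rz": 0,"grip": -1}
    - {"tx": 0,"ty": 0,"tz": 0,"rx": 0,"ry": 0,"rz": 0,"grip": 0}
    - {"tx": 0,"ty": 0,"tz": 0,"rx": 0,"ry": 0,"rz": 0,"grip": 0}
    - {"tx": 0,"ty": 0,"tz": 0,"rx": 0,"ry": 0,"rz": 0,"grip": 0}
    - {"tx": 0,"ty": 0,"tz": -60,"rx": 0,"ry": 0,"rz": 0,"grip": 0}
    - {"tx": 0,"ty": 0,"tz": -120,"rx": 0,"ry": 0,"rz": 0,"grip": 0}
    - {"tx": 0,"ty": 0,"tz": -170,"rx": 0,"ry": 0,"rz": 0,"grip": 0}
    - {"tx": 0,"ty": 0,"tz": -170,"rx": 0,"ry": 0,"rz": 0,"grip": 0}

```text
time_s: 11.25
eef_pos: [0.5796, 0.2031, 0.1648]
orientation: [[-0.991, 0.135, 0.01], [0.135, 0.991, 0.003], [-0.009, 0.004, -1.0]]
ft_force: [0.2, 1.2, 0.4]
opening: 0.498
grasp_force: 0.0
```

Run:
```python
from h import *
c=cam('wrist'); P=cloud(c); s=sensors.get_state(); print(s['eef_pos'])
h=np.array([.551,.027,0]); y=np.array([.135,.991,0]); y/=np.linalg.norm(y); x=np.array([y[1],-y[0],0])
q=P.reshape(-1,3)-h; X=q@x; Y=q@y; Z=q[:,2]; v=c['z_map'].ravel()>0
k=v&(abs(X)<.03)&(abs(Y-.175)<.012)&(Z>.02)&(Z<.07); print('bar top z',np.percentile(Z[k],[50,90,97]),'Y',np.median(Y[k]))
for a in (.02,.04,.06,.08,.1):
    k=v&(abs(X)<.03)&(abs(Y-a)<.008)&(Z<.08); print('floor',a,np.median(Z[k]).round(4))
go([.592-.03,-.290,.17],[.135,.991,0])
```

```text
[0.5772756  0.20247663 0.16134954]
bar top z [0.04559133 0.04690542 0.04726417] Y 0.17563308264652427
floor 0.02 0.0306
floor 0.04 0.0306
floor 0.06 0.0305
floor 0.08 0.0307
floor 0.1 0.0306
t [ -51.4 -490.    -9.5] r [ 0.002   0.0037 -0.    ]
```

The tray is flat: floor at 30.6 mm, bar top at 47 mm. Next I go above the bed and measure the block's hollow from close by.

Run:
```python
from h import *
go([.56,-.03,.165],[.135,.991,0])
```

```text
t [ -14.3 -232.7   -4.1] r [ 0.002   0.0037 -0.    ]
```

>>> carry_out:
  targets:
    - {"tx": -14,"ty": -233,"tz": -4,"rx": 0.002,"ry": 0.004,"rz": 0,"grip": 0}
    - {"tx": -14,"ty": -233,"tz": -4,"rx": 0.002,"ry": 0.004,"rz": 0,"grip": 0}
    - {"tx": -14,"ty": -233,"tz": -4,"rx": 0.002,"ry": 0.004,"rz": 0,"grip": 0}
    - {"tx": -14,"ty": -233,"tz": -4,"rx": 0.002,"ry": 0.004,"rz": 0,"grip": 0}
    - {"tx": -14,"ty": -233,"tz": -4,"rx": 0.002,"ry": 0.004,"rz": 0,"grip": 0}
    - {"tx": -14,"ty": -233,"tz": -4,"rx": 0.002,"ry": 0.004,"rz": 0,"grip": 0}

```text
time_s: 12.05
eef_pos: [0.5568, -0.0304, 0.1611]
orientation: [[-0.991, 0.136, -0.008], [0.136, 0.991, 0.0], [0.008, -0.001, -1.0]]
ft_force: [-0.2, 0.7, -0.4]
opening: 0.499
grasp_force: 0.0
```

```bash
cat > dish.py <<'E'
from h import *
def dish(n):
    c=cam(n); P=cloud(c); hsv=cv2.cvtColor(c['color'],cv2.COLOR_RGB2HSV).astype(int)
    h=np.array([.551,.027,0]); y=np.array([.135,.991,0]); y/=np.linalg.norm(y); x=np.array([y[1],-y[0],0])
    q=P-h; X=q@x; Y=q@y
    reg=(abs(X)<.042)&(Y<-.012)&(Y>-.092)&(c['z_map']>0)
    top=reg&(abs(P[...,2]-.034)<.005)&(hsv[...,1]>90)
    cnt,_=cv2.findContours(cv2.morphologyEx(top.astype(np.uint8),cv2.MORPH_CLOSE,np.ones((3,3))),cv2.RETR_CCOMP,cv2.CHAIN_APPROX_NONE)
    hs=[k for k in cv2.findContours(top.astype(np.uint8),cv2.RETR_CCOMP,cv2.CHAIN_APPROX_NONE)[0]]
    print(n,'back pts',top.sum(),'z',np.median(P[top][:,2]).round(4))
    for k in sorted(hs,key=cv2.contourArea)[-2:]:
        w=onplane(c,k[:,0],.034); r=cv2.minAreaRect((w[:,:2]*1000).astype(np.float32)); e=cv2.fitEllipse((w[:,:2]*1000).astype(np.float32))
        cc=np.array([*e[0],0])/1000-h; print(' rect',np.round(r[0],1),np.round(r[1],1),'ellipse',np.round(e[0],1),np.round(e[1],1),'st',(cc@x).round(4),(cc@y).round(4))
E
python3 - <<'E'
from dish import *
print(sensors.get_state()['eef_pos']); dish('wrist'); dish('scene')
E
```

```text
[ 0.55678372 -0.03042634  0.16106468]
wrist back pts 2667 z 0.0347
 rect [541.8 -31.8] [44.5 44.7] ellipse [541.7 -31.9] [44.3 44.5] st -0.0013 -0.0596
 rect [541.6 -31.9] [60.2 60.7] ellipse [541.5 -31.9] [70.  70.7] st -0.0014 -0.0596
scene back pts 351 z 0.0318
 rect [540.3 -36.2] [46.8 46.8] ellipse [540.4 -36.5] [45.7 47.9] st -0.002 -0.0643
 rect [539.6 -37.7] [62.  62.3] ellipse [540.2 -37.1] [66.6 73.7] st -0.002 -0.065
```

The hollow is at (0.542, -0.032) by the wrist view, with the block measuring 60 x 60.5 mm and its back at 34.7 mm. Next I go above the weight.

Run:
```python
from h import *
go([.592,-.29,.13],[.135,.991,0])
```

```text
t [ -69.4 -253.3   31.8] r [-0.0013 -0.0066  0.001 ]
```

>>> carry_out:
  targets:
    - {"tx": -69,"ty": -253,"tz": 10,"rx": 0,"ry": -0.004,"rz": 0,"grip": 0.4}
    - {"tx": -69,"ty": -253,"tz": 10,"rx": 0,"ry": -0.004,"rz": 0,"grip": 0.4}
    - {"tx": -69,"ty": -253,"tz": 10,"rx": 0,"ry": -0.004,"rz": 0,"grip": 0.4}
    - {"tx": -69,"ty": -253,"tz": 10,"rx": 0,"ry": -0.004,"rz": 0,"grip": 0.4}
    - {"tx": -69,"ty": -253,"tz": 32,"rx": 0,"ry": -0.004,"rz": 0,"grip": 0.4}
    - {"tx": -69,"ty": -253,"tz": 32,"rx": 0,"ry": -0.004,"rz": 0,"grip": 0.4}
    - {"tx": -69,"ty": -253,"tz": 32,"rx": 0,"ry": -0.004,"rz": 0,"grip": 0.4}
    - {"tx": -69,"ty": -253,"tz": 32,"rx": 0,"ry": -0.004,"rz": 0,"grip": 0.4}

```text
time_s: 13.15
eef_pos: [0.5928, -0.2894, 0.1324]
orientation: [[-0.991, 0.133, 0.0], [0.133, 0.991, -0.002], [-0.001, -0.002, -1.0]]
ft_force: [-0.1, 0.3, -0.5]
opening: 0.702
grasp_force: 0.0
```

Run:
```python
from h import *
c=cam('wrist'); P=cloud(c); s=sensors.get_state(); e=s['eef_pos']; print(e,s['opening'],np.array(s['orientation']).round(3)[:,2])
save(c,'w7.png')
D=np.hypot(P[...,0]-.592,P[...,1]+.29); v=(c['z_map']>0)&(D<.05)
for z0,t in((.055,.08),(.02,.031),(.006,.016)):
    k=v&(P[...,2]>z0)&(P[...,2]<t); q=P[k]; print(z0,len(q)); 
    if len(q)>20: r=cv2.minEnclosingCircle((q[:,:2]*1000).astype(np.float32)); print(r,np.median(q[:,2]),np.percentile(q,[2,98],axis=0).round(4).tolist())
```

```text
[ 0.59282956 -0.28973587  0.13256521] 0.7013388815234388 [ 0.001 -0.002 -1.   ]
0.055 1327
((592.447998046875, -292.139404296875), 14.923209190368652) 0.06839150232429259 [[0.5783, -0.3051, 0.0573], [0.6051, -0.2788, 0.0699]]
0.02 1395
((592.57177734375, -292.0428771972656), 25.937978744506836) 0.0265520922230274 [[0.5677, -0.316, 0.0226], [0.6088, -0.2682, 0.0281]]
0.006 810
((592.6417846679688, -292.1285705566406), 30.975128173828125) 0.012464655016681397 [[0.5625, -0.3214, 0.0075], [0.6129, -0.2626, 0.0143]]
```

View pics/w7.png

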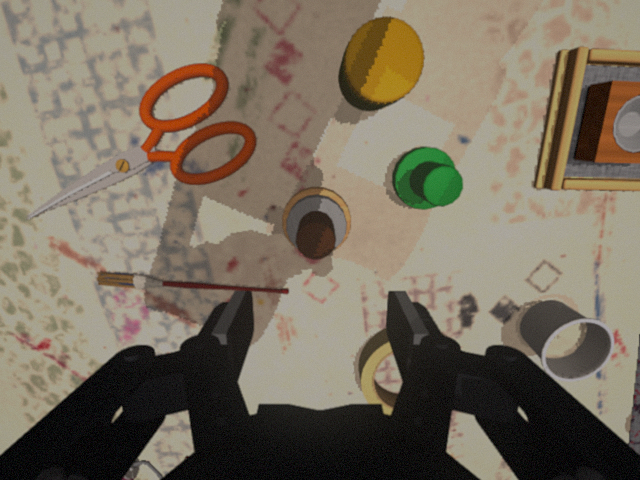

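The view shows the weight (dark grip, steel disc, ring) at (318,228), the green look-alike at (428,180), the jar at (382,65) and the tub at (565,340). The three measured radii (15, 26, 31 mm) match the description. Now I descend and grip.

>>> carry_out:
  targets:
    - {"tx": 0,"ty": -2.5,"tz": 50,"rx": 0,"ry": 0,"rz": 0,"grip": 0.4}
    - {"tx": 0,"ty": -2.5,"tz": 100,"rx": 0,"ry": 0,"rz": 0,"grip": 0.4}
    - {"tx": 0,"ty": -2.5,"tz": 128,"rx": 0,"ry": 0,"rz": 0,"grip": 0.4}
    - {"tx": 0,"ty": -2.5,"tz": 128,"rx": 0,"ry": 0,"rz": 0,"grip": 0.4}
    - {"tx": 0,"ty": -2.5,"tz": 128,"rx": 0,"ry": 0,"rz": 0,"grip": -1}
    - {"tx": 0,"ty": -2.5,"tz": 128,"rx": 0,"ry": 0,"rz": 0,"grip": -1}
    - {"tx": 0,"ty": -2.5,"tz": 128,"rx": 0,"ry": 0,"rz": 0,"grip": -1}
    - {"tx": 0,"ty": -2.5,"tz": 128,"rx": 0,"ry": 0,"rz": 0,"grip": -1}
  force: 50

```text
time_s: 14.2
eef_pos: [0.5941, -0.2946, 0.0069]
orientation: [[-0.991, 0.135, 0.004], [0.135, 0.991, -0.004], [-0.005, -0.003, -1.0]]
ft_force: [0.4, 2.0, 6.4]
opening: 0.332
grasp_force: 50.3
```

>>> carry_out:
  targets:
    - {"tx": 0,"ty": 0,"tz": -20,"rx": 0,"ry": 0,"rz": 0,"grip": -1}
    - {"tx": 0,"ty": 0,"tz": -60,"rx": 0,"ry": 0,"rz": 0,"grip": -1}
    - {"tx": 0,"ty": 0,"tz": -110,"rx": 0,"ry": 0,"rz": 0,"grip": -1}
    - {"tx": 0,"ty": 0,"tz": -110,"rx": 0,"ry": 0,"rz": 0,"grip": -1}
    - {"tx": 0,"ty": 0,"tz": -110,"rx": 0,"ry": 0,"rz": 0,"grip": -1}

```text
time_s: 14.82
eef_pos: [0.5905, -0.2931, 0.1125]
orientation: [[-0.991, 0.135, -0.003], [0.135, 0.991, -0.001], [0.003, -0.001, -1.0]]
ft_force: [-0.7, 1.0, -6.1]
opening: 0.339
grasp_force: 50.4
```

Run:
```python
from h import *
s=sensors.get_state(); print(s['opening'],s['eef_pos'],s['ft_force'],np.array(s['orientation']).round(4).tolist())
c=cam('wrist'); P=cloud(c); s=sensors.get_state(); e=s['eef_pos']; D=np.hypot(P[...,0]-e[0],P[...,1]-e[1])
for z0,t in((.115,.145),(.09,.15)):
  k=(c['z_map']>0)&(D<.05)&(P[...,2]>z0)&(P[...,2]<t); q=P[k]; print(len(q),np.percentile(q,[1,50,99],axis=0).round(4).tolist())
go([.5417,-.0319,.11],[.135,.991,0])
```

```text
0.33869409266073824 [ 0.59045    -0.29313379  0.1124768 ] [-0.72539403  1.01259546 -6.10661573] [[-0.9908, 0.1355, -0.0027], [0.1355, 0.9908, -0.0008], [0.0025, -0.0012, -1.0]]
3823 [[0.5635, -0.3157, 0.1213], [0.5746, -0.2895, 0.1322], [0.5903, -0.2677, 0.1442]]
4140 [[0.5636, -0.3155, 0.1213], [0.5749, -0.2896, 0.1323], [0.5902, -0.2677, 0.1495]]
t [ 82.7 251.7   1.3] r [ 0.0001 -0.0051 -0.0005]
```

>>> carry_out:
  targets:
    - {"tx": 16,"ty": 50,"tz": 0,"rx": 0,"ry": 0,"rz": 0,"grip": -1}
    - {"tx": 33,"ty": 100,"tz": 0,"rx": 0,"ry": 0,"rz": 0,"grip": -1}
    - {"tx": 50,"ty": 150,"tz": 0,"rx": 0,"ry": 0,"rz": 0,"grip": -1}
    - {"tx": 66,"ty": 200,"tz": 0,"rx": 0,"ry": 0,"rz": 0,"grip": -1}
    - {"tx": 78,"ty": 238,"tz": 0,"rx": 0,"ry": 0,"rz": 0,"grip": -1}
    - {"tx": 82,"ty": 251,"tz": 10,"rx": 0,"ry": 0,"rz": 0,"grip": -1}
    - {"tx": 82,"ty": 251,"tz": 40,"rx": 0,"ry": 0,"rz": 0,"grip": -1}
    - {"tx": 82,"ty": 251,"tz": 50,"rx": 0,"ry": 0,"rz": 0,"grip": -1}
    - {"tx": 82,"ty": 251,"tz": 50,"rx": 0,"ry": 0,"rz": 0,"grip": -1}
    - {"tx": 82,"ty": 251,"tz": 50,"rx": 0,"ry": 0,"rz": 0,"grip": -1}

```text
time_s: 16.12
eef_pos: [0.5453, -0.0348, 0.0637]
orientation: [[-0.991, 0.136, 0.001], [0.136, 0.991, -0.002], [-0.001, -0.002, -1.0]]
ft_force: [0.3, 0.5, -4.5]
opening: 0.332
grasp_force: 50.9
```

Run:
```python
from h import *
h=np.array([.551,.027,0])
for i in range(2):
    c=cam('wrist'); P=cloud(c); s=sensors.get_state(); e=np.array(s['eef_pos']); print(e,s['opening'],s['ft_force'])
# block back outline visible part, and steel disc
hsv=cv2.cvtColor(c['color'],cv2.COLOR_RGB2HSV).astype(int)
D=np.hypot(P[...,0]-.5417,P[...,1]+.0319)
k=(c['z_map']>0)&(D<.05)&(abs(P[...,2]-.034)<.005)&(hsv[...,1]>90); q=P[k]; print('back',len(q),np.median(q[:,2]))
y=np.array([.135,.991,0]); x=np.array([.991,-.135,0]); 
print('block along y',np.percentile(q@y,[1,99]),np.percentile(q@y,[1,99]).mean(),'x low',np.percentile(q@x,[1]),'expect centre',np.array([.5417,-.0319,0])@y,np.array([.5417,-.0319,0])@x-.03)
k=(c['z_map']>0)&(D<.04)&(P[...,2]>.055)&(P[...,2]<.085)&(hsv[...,1]<60)&(hsv[...,2]>90); q=P[k]; print('disc',len(q))
if len(q)>30:
    r=cv2.fitEllipse((q[:,:2]*1000).astype(np.float32)); print('disc y',np.percentile(q@y,[1,99]),np.percentile(q@y,[1,99]).mean(),'x low',np.percentile(q@x,1),'z',np.median(q[:,2]),'tool',e@y,e@x)
```

```text
[ 0.54569922 -0.0347076   0.06417395] 0.3389710010539857 [-0.6699053   0.38778556 -4.45985608]
[ 0.54572637 -0.03464479  0.06432166] 0.33258717717071407 [ 0.35920912 -0.21712509 -5.18089078]
back 2943 0.0346537275504086
block along y [0.01201676 0.07129313] 0.04165494484372423 x low [0.51099072] expect centre 0.0415166 0.5111311999999999
disc 2364
disc y [0.01764011 0.06436284] 0.0410014781804851 x low 0.5191797628040767 z 0.08389569994795999 tool 0.03934006966745191 0.545491876747384
```

>>> carry_out:
  targets:
    - {"tx": 4,"ty": 1.5,"tz": 0,"rx": 0,"ry": 0,"rz": 0,"grip": -1}
    - {"tx": 4,"ty": 1.5,"tz": 10,"rx": 0,"ry": 0,"rz": 0,"grip": -1}
    - {"tx": 4,"ty": 1.5,"tz": 20,"rx": 0,"ry": 0,"rz": 0,"grip": -1}
    - {"tx": 4,"ty": 1.5,"tz": 28,"rx": 0,"ry": 0,"rz": 0,"grip": -1}
    - {"tx": 4,"ty": 1.5,"tz": 32,"rx": 0,"ry": 0,"rz": 0,"grip": -1}
    - {"tx": 4,"ty": 1.5,"tz": 32,"rx": 0,"ry": 0,"rz": 0,"grip": -1}

```text
time_s: 16.98
eef_pos: [0.5407, -0.0321, 0.0308]
orientation: [[-0.991, 0.135, -0.001], [0.135, 0.991, -0.002], [0.0, -0.002, -1.0]]
ft_force: [0.2, -0.6, -5.3]
opening: 0.335
grasp_force: 50.9
```

>>> carry_out:
  targets:
    - {"tx": 0,"ty": 0,"tz": 1.5,"rx": 0,"ry": 0,"rz": 0,"grip": -1}
    - {"tx": 0,"ty": 0,"tz": 2.5,"rx": 0,"ry": 0,"rz": 0,"grip": -1}
    - {"tx": 0,"ty": 0,"tz": 3,"rx": 0,"ry": 0,"rz": 0,"grip": -1}
    - {"tx": 0,"ty": 0,"tz": 3,"rx": 0,"ry": 0,"rz": 0,"grip": -1}

```text
time_s: 17.48
eef_pos: [0.5417, -0.0323, 0.0289]
orientation: [[-0.991, 0.135, 0.002], [0.135, 0.991, -0.002], [-0.002, -0.002, -1.0]]
ft_force: [0.2, -0.8, -0.2]
opening: 0.335
grasp_force: 51.1
```

```bash
cat > chk.py <<'E'
from h import *
c=cam('wrist'); P=cloud(c); s=sensors.get_state(); e=np.array(s['eef_pos']); print(e,s['opening'],s['ft_force'])
hsv=cv2.cvtColor(c['color'],cv2.COLOR_RGB2HSV).astype(int); D=np.hypot(P[...,0]-.5417,P[...,1]+.0319)
y=np.array([.135,.991,0]); x=np.array([.991,-.135,0])
for nm,a,b,sm in(('disc',.041,.06,hsv[...,1]<60),('back',.029,.039,hsv[...,1]>90),('grip',.082,.1,hsv[...,2]<300)):
    k=(c['z_map']>0)&(D<.045)&(P[...,2]>a)&(P[...,2]<b)&sm; q=P[k]
    if len(q)>20: print(nm,len(q),'z',np.percentile(q[:,2],[10,50,90]).round(4),'circ',cv2.minEnclosingCircle((q[:,:2]*1000).astype(np.float32)),'y',np.percentile(q@y,[1,99]).round(4),'xlow',np.percentile(q@x,1).round(4))
E
python3 chk.py
```

```text
[ 0.54169991 -0.03229276  0.02894896] 0.3350709206826712 [-0.08150834 -0.84453425 -0.1777631 ]
disc 3231 z [0.047  0.0487 0.0495] circ ((539.5196533203125, -31.16344451904297), 25.552061080932617) y [0.0177 0.0661] xlow 0.5142
back 2972 z [0.0334 0.0346 0.0355] circ ((531.852783203125, -30.54216957092285), 35.771793365478516) y [0.0118 0.0714] xlow 0.5109
grip 6855 z [0.0861 0.0906 0.0982] circ ((535.5943603515625, -30.738666534423828), 28.05503273010254) y [0.0158 0.0682] xlow 0.5253
```

The disc top is at 48.7 mm, as expected when seated, and the block now carries the weight. I press slightly, release and back off.

>>> carry_out:
  targets:
    - {"tx": 0,"ty": 0,"tz": 1,"rx": 0,"ry": 0,"rz": 0,"grip": -1}
    - {"tx": 0,"ty": 0,"tz": 1,"rx": 0,"ry": 0,"rz": 0,"grip": -1}
    - {"tx": 0,"ty": 0,"tz": 0,"rx": 0,"ry": 0,"rz": 0,"grip": 0.3}
    - {"tx": 0,"ty": 0,"tz": 0,"rx": 0,"ry": 0,"rz": 0,"grip": 0.3}
    - {"tx": 0,"ty": 0,"tz": 0,"rx": 0,"ry": 0,"rz": 0,"grip": 0.3}
    - {"tx": 0,"ty": 0,"tz": 0,"rx": 0,"ry": 0,"rz": 0,"grip": 0.3}
    - {"tx": 0,"ty": 0,"tz": -40,"rx": 0,"ry": 0,"rz": 0,"grip": 0.3}
    - {"tx": 0,"ty": 0,"tz": -90,"rx": 0,"ry": 0,"rz": 0,"grip": 0.3}
    - {"tx": 0,"ty": 0,"tz": -110,"rx": 0,"ry": 0,"rz": 0,"grip": 0.3}
    - {"tx": 0,"ty": 0,"tz": -110,"rx": 0,"ry": 0,"rz": 0,"grip": 0.3}
    - {"tx": 0,"ty": 0,"tz": -110,"rx": 0,"ry": 0,"rz": 0,"grip": 0.3}

```text
time_s: 18.9
eef_pos: [0.5397, -0.0317, 0.1367]
orientation: [[-0.991, 0.135, -0.003], [0.135, 0.991, -0.002], [0.002, -0.002, -1.0]]
ft_force: [0.4, -0.6, -0.9]
opening: 0.652
grasp_force: 0.0
```

```bash
python3 chk.py
python3 - <<'E'
from h import *
c=cam('wrist'); P=cloud(c); hsv=cv2.cvtColor(c['color'],cv2.COLOR_RGB2HSV).astype(int); D=np.hypot(P[...,0]-.5417,P[...,1]+.0319)
for nm,k in (('disc top',(abs(P[...,2]-.0487)<.006)&(hsv[...,1]<60)&(D<.03)),('grip top',(abs(P[...,2]-.09)<.008)&(D<.02))):
    q=P[k]; q=q[abs(q[:,2]-np.median(q[:,2]))<.003]; A=np.c_[q[:,:2],np.ones(len(q))]; s=np.linalg.lstsq(A,q[:,2],rcond=None)[0]
    print(nm,len(q),'slope',s[:2].round(3),q[:,2].mean().round(4),cv2.minEnclosingCircle((q[:,:2]*1000).astype(np.float32)))
E
```

```text
[ 0.53930142 -0.03158342  0.13614737] 0.651870416219029 [ 0.31222075 -0.47469091 -0.07129465]
disc 1551 z [0.0475 0.0486 0.0496] circ ((539.80029296875, -31.334880828857422), 25.57600212097168) y [0.0176 0.0662] xlow 0.5144
back 1727 z [0.0337 0.0346 0.0356] circ ((541.405517578125, -31.968002319335938), 41.82822799682617) y [0.0116 0.0713] xlow 0.511
grip 1448 z [0.0888 0.0904 0.0913] circ ((540.1434326171875, -31.333953857421875), 14.879887580871582) y [0.0281 0.0554] xlow 0.5252
disc top 1478 slope [0.004 0.001] 0.0486 ((539.8223876953125, -31.338130950927734), 25.543018341064453)
grip top 1370 slope [ 0.02  -0.005] 0.0905 ((540.1759033203125, -31.366809844970703), 14.708245277404785)
```

```bash
python3 -c "
from rig import hand_in
print(hand_in())"
```

```text
the job is handed in; nothing more can be done
None
```

The job is handed in with no verdict returned: the block lies face down on the bed, the tray was flat when I last measured it, and the weight sits upright in the hollow about 1.6 mm off centre (limit 4 mm); the jar and tub were kept clear of but not re-measured.

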